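Lock off the air and hold the press guard on its hinge

ROBOT

A 6-joint arm with a two-finger parallel gripper is mounted at the origin on a cart in front of the work surface, level with it; the furniture and walls round the work are solid. World frame = base frame: x ahead of the robot, y to its left, z up, the work surface at z = 0. Lengths are in m, angles in rad, forces in N, time in s.
With the tool pointing down it reaches from about 0.35 to 1 m from the base axis. Payload 7.1 kg.
Tool frame: the origin (TCP) lies between the finger pads; the fingertips stand 22 mm ahead of it and the grasp point (between the pads) lies 3 mm ahead of it; z points along the fingers, y is the line along which they close (so a half turn about z gives the same grasp; the last joint's range is limited). The gripper opens to 85 mm and grips with 20 to 120 N. Pads are 22 mm wide; open, the fingers measure 114 mm over their backs; the gripper's body (76 mm by 85 mm) begins 54 mm behind the grasp point. The pads swing forward as they close: fully open they stand 13 mm farther back than shut.
Start: joints at [-1.176, 0.423, 1.63, -0, 1.089, -0.019], TCP at [0.251, -0.572, 0.253] pointing down, gripper open.
Joint ranges: [-3, 3], [-0.9, 2.11], [0.09, 2.58], [-1.31, 4.45], [0.11, 2.69], [-2.54, 2.54]. Speed limits (rad/s): [2.39, 2.39, 3.01, 3.14, 3.14, 3.14].

INTERFACE

Orientations are given as a rotation vector (axis times angle).
In Python, from rig import manip gives the robot as it stands. The module is installed in compiled form; this text tells all that it offers. Calls block until the motion is done:
- manip.move_to(position, orientation): joint-space move of the TCP to a pose.
- manip.servo_line(position, orientation=None, rate=0.15): straight line of the TCP; orientation=None keeps the orientation; rate is the mean speed in m/s.
- manip.set_joints(angles): joint-space move.
- manip.command_gripper(opening, f_grip=None): finger opening in m; f_grip is the grip in N (None keeps the last); returns when the fingers have stopped.
- manip.hold(seconds).
- manip.solve_ik(position, orientation): joint angles nearest the present ones, or None.
- manip.camera(name): name is "side" or "top"; returns a dict with "image" (384x512x3 uint8, red, green, blue), "fx", "fy", "cx", "cy" (pixels), "cam_to_world" (4x4, takes a point from camera to world coordinates). Camera axes: x right, y down, z forward; pixel columns grow to the right and rows downward; lengths in m; the calibration is good to about 2 mm. A picture is of the moment at which its call begins. There is no depth.
A pose or a line that the arm cannot do raises manip.IKError and nothing moves.
- manip.sign_off(): hands the job in; it is judged then, once.
Readings, each from a call of its own:
- manip.get_time(): time.
- manip.get_joint_positions(): joint angles.
- manip.get_joint_vel(): joint speeds.
- manip.get_tau(): joint torques, N m.
- manip.get_position(): TCP position.
- manip.get_ee_rot(): TCP orientation.
- manip.get_contact_force(): force on the tool from outside, world axes, zero at the start.
- manip.get_torque(): the same for the moment, N m.
- manip.get_width(): finger opening in m.
- manip.get_grip_force(): force on a finger pad.
Only numpy, scipy, OpenCV 4.12 (cv2) and the standard library are available. Lean on these libraries where they do the work, as an engineer would, in place of code of your own. Each camera call takes 0.05 s, during which the arm holds its last target. There are 200 camera calls.

TASK

Make the little air press safe first: turn the regulator knob back until its pointer is on the long zero mark, then slide the fork lock fully home over the knob. Then pick up the guard by its top rail and lower its two hinge knuckles into the gaps between the three at the front of the press, upright, returns to the back, until all the holes are in line. Finish while still holding it there, hanging free in the gripper and not resting or pressing on the press, so that I can slip in the hinge pin; leave the other loose things where they are.

Things in the scene. Friction and masses are not known exactly. Their poses are not given: they have to be found in the camera images.
- press: Grey bench air press, fixed; origin on the bench (z 0). Axes: x front to back, y left, z up. Casting x -105 to 75, y -150 to 140 mm, deck 45 mm above the bench. Right on the deck stands a steel frame with a cube in it: x -18 to 38, y -131 to -19 mm, top 127 mm above the bench. Fixed hinge half at front right, knob and fork lock at left.
- hinge_axis (a point): Middle of the press's hinge half, on its hole axis, 61 mm above the bench, at press x -85, y -75 mm. Axes as the press; holes run along y. Three steel knuckles, outside 18 mm, holes 10 mm, at y -50 to -34, -8 to 8 and 34 to 50 mm from here: two 26 mm gaps between. Deck 16 mm below, hinge plate 13 mm below.
- knob_axis (a point): On the upright axis of the regulator knob, 81 mm above the bench, at press x 12, y 85 mm. Axes as the press (does not turn). The knob's bar grip is 12 mm wide, 40 mm long, from 57 to 93 mm above the bench, on a 46 mm round black skirt. Fingertips reaching down to 69 mm above the bench clear lock and rails.
- air_knob (a joint): Knob angle, rad, -0.35 to 2.2. At 0 the white pointer line on the bar's end is over the long zero mark, at the front (-x) of the dial, and the bar lies along press x. Grows clockwise from above (pointer goes from front to left). Starts 0.6 to 1.35, friction 0.08 N m, stays where left.
- knob_lock (a joint): Travel of the fork lock, m: 0 off (front), 0.036 fully home. Slides along press +x, friction about 1.5 N, stays where left. Its prongs, 18 mm apart, then lie either side of the knob's bar; they pass only when the knob is on the zero mark.
- lock_tab (a point): Centre of the lock's upright steel tab, 81 mm above the bench; moves with the lock. Tab 14 mm (x) by 16 mm (y), top 94 mm above the bench, standing on the fork plate (65 mm above it); guide rails beside it reach 67 mm. Axes as the press. 80 mm in front of the knob axis when off, 44 mm when home.
- guard_rail (a point): Centre of the loose guard's top rail, where to grip it: rail 12 mm thick (x), 124 mm long (y), 22 mm high. Guard: aluminium frame with clear windows, 0.2 to 0.42 kg, stands by itself, 124 mm high, this point 113 mm up. Axes: x front to back, y along rail, z up. Side returns at y -60 and 60 mm reach 50 mm back. Balance point about 8 mm behind the rail.
- guard_bore (a point): Middle of the guard's hinge half, on its hole axis (guard y), 104 mm straight below guard_rail, 9 mm above the guard's underside. Two steel knuckles, outside 18 mm, holes 10 mm, at y -31 to -11 and 11 to 31 mm. Belongs at hinge_axis with the guard's axes along the press's; its returns then hang 7 mm clear of the deck.
- guard_back (a point): Middle between the rear edges of the guard's side returns, 50 mm behind (+x) and 51 mm below guard_rail. The returns point to the back of the press when fitted.
- guard: The guard, see guard_rail; origin at its underside straight below the rail.
- hinge_pin: Bystander: loose L-shaped steel hinge pin, 6 mm thick, 117 mm long, lying on the bench; origin at its middle. A person will fit it.
- tape_roll: Bystander: roll of masking tape, 66 mm across, 19 mm high, lying flat; origin at its underside.
- vial: Bystander: capped vial, 25 mm across, 53 mm high, standing; origin at its underside.
- screwdriver: Bystander: screwdriver, 180 mm long along its y axis, 23 mm thick, lying; origin at its middle, on the bench.
There are look-alikes about, which are no part of the job. What is shaped like the guard but pink is not meant.

How it is judged:
By the outcome, as a careful person would: the job done as asked, in the order asked, and still so for the second after the job is handed in, while the arm keeps its last pose, push and grip.
It also fails if it takes over 54 s, if anything falls off the work surface, if the arm or the gripper's body presses on something with over 40 N, if the wrist force passes 120 N, or if a joint passes its speed limit or range.

## Working session

There is one attempt and no reset: what is moved stays moved. The work goes in short steps, each a Python script; the robot and the scene stay as the last script left them, time stands still between calls to the robot, and variables do not carry over. Pictures are saved under pics/ and viewed, at most 10 in all, crops included, and the job is handed in when it is done.

```bash
ls; mkdir -p pics
cat > h.py <<'E'
import numpy as np, cv2
from rig import manip
def snap(n):
    c=manip.camera(n); return c
def save(c,f,roi=None,s=1):
    im=c["image"][:,:,::-1]
    if roi: x0,y0,x1,y1=roi; im=im[y0:y1,x0:x1]
    cv2.imwrite("pics/"+f,cv2.resize(im,None,fx=s,fy=s,interpolation=cv2.INTER_CUBIC))
def px2w(c,u,v,z):
    T=np.array(c["cam_to_world"]); d=T[:3,:3]@[(u-c["cx"])/c["fx"],(v-c["cy"])/c["fy"],1]
    o=T[:3,3]; return o+d*(z-o[2])/d[2]
def w2px(c,p):
    T=np.array(c["cam_to_world"]); q=T[:3,:3].T@(np.array(p)-T[:3,3])
    return c["cx"]+c["fx"]*q[0]/q[2], c["cy"]+c["fy"]*q[1]/q[2]
E
python3 - <<'E'
from h import *
import pickle
for n in("top","side"):
    c=snap(n); save(c,n+"0.png",s=1.56); pickle.dump(c,open(n+"0.pkl","wb"))
    print(n,c["fx"],c["cx"],c["cy"],np.round(c["cam_to_world"],3).tolist())
E
```

```text
pics
top 424.93195410407833 253.33853857398435 184.67744238073547 [[0.01, -0.989, 0.145, 0.291], [-1.0, -0.008, 0.015, -0.144], [-0.013, -0.145, -0.989, 1.624], [0.0, 0.0, 0.0, 1.0]]
side 347.9658109639581 256.4445426960431 192.86263289637918 [[0.999, 0.021, -0.044, 0.549], [0.047, -0.671, 0.74, -1.043], [-0.014, -0.741, -0.671, 0.907], [0.0, 0.0, 0.0, 1.0]]
```

View pics/top0.png

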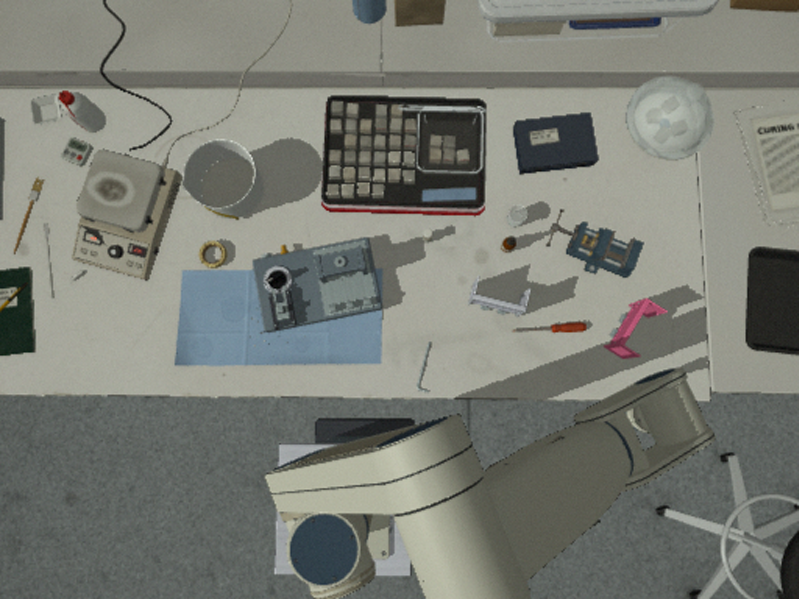

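View pics/side0.png

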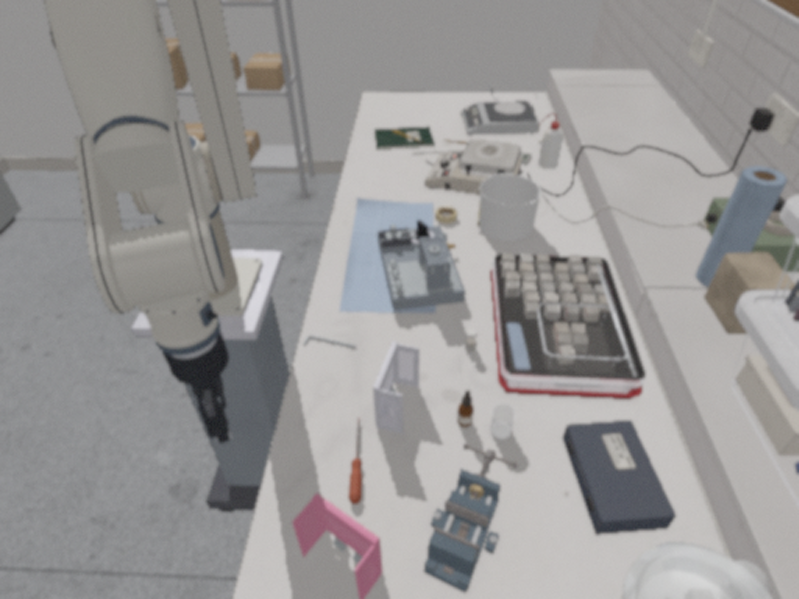

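The top view shows the press at about (318,284), the white guard at (500,297) with its returns pointing up and out, and the pink decoy at (636,328). Next I'll enlarge these.

Run:
```python
from h import *
import pickle
c=pickle.load(open("top0.pkl","rb"))
save(c,"p1.png",(155,145,255,220),8)
a=c["image"][165:215,290:350,::-1]
b=pickle.load(open("side0.pkl","rb"))["image"][210:280,230:280,::-1]
A=cv2.resize(a,(480,400),interpolation=2); B=cv2.resize(b,(300,420),interpolation=2)
o=np.zeros((420,780,3),np.uint8); o[:400,:480]=A; o[:,480:]=B
cv2.imwrite("pics/p2.png",o)
```

```text
(no output)
```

View pics/p1.png

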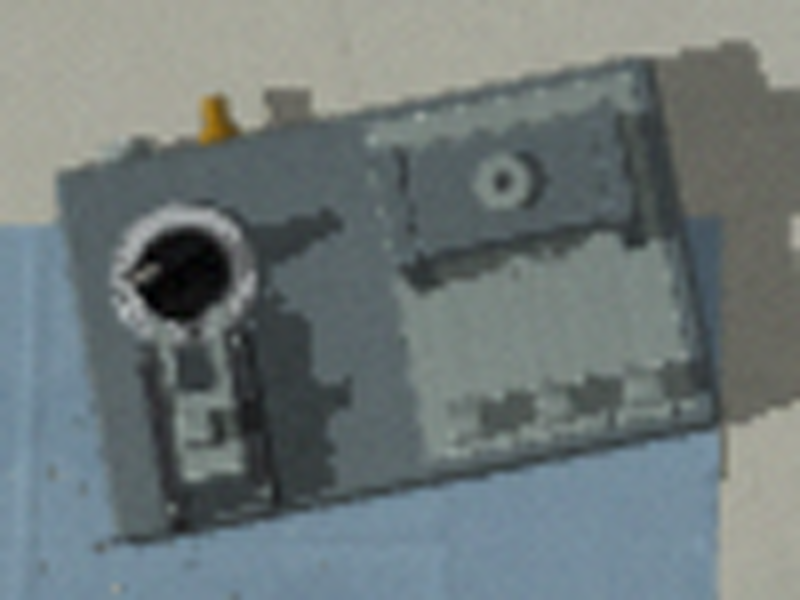

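View pics/p2.png

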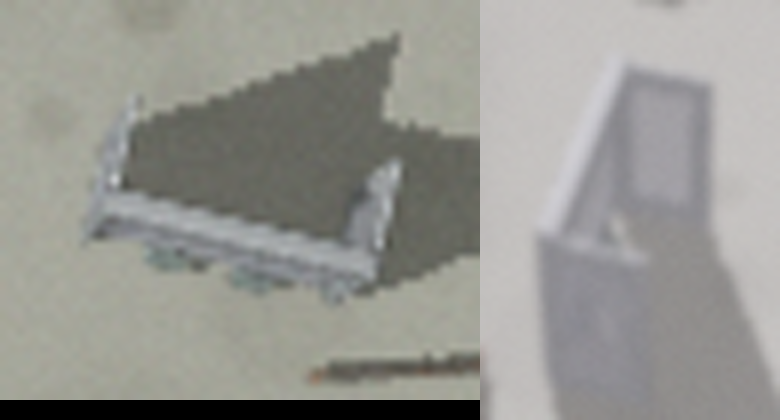

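The top crop shows the press deck corners at (60,175), (648,60), (718,420) and (120,538), the knob at about (185,272) with its pointer to the left, and the lock tab at about (210,420). In the second crop the guard's rail runs from (105,205) to (375,265). The returns point to the upper right and the knuckles are on the front side.

```bash
cat > fit.py <<'E'
from h import *
import pickle
from scipy.optimize import least_squares
t=pickle.load(open("top0.pkl","rb")); s=pickle.load(open("side0.pkl","rb"))
def W(q,p):
    c,n=np.cos(q[2]),np.sin(q[2]); p=np.array(p,float)/1000
    return np.array([q[0]+c*p[0]-n*p[1],q[1]+n*p[0]+c*p[1],p[2]])
def cp(X,Y,ox,oy,k=8): return (X+.5)/k-.5+ox,(Y+.5)/k-.5+oy
def fit(obs,q0):
    f=lambda q:np.ravel([np.subtract(w2px(c,W(q,p)),uv) for c,p,uv in obs])
    r=least_squares(f,q0,loss="soft_l1",f_scale=.5); print(np.round(r.x,4),np.round(r.fun.reshape(-1,2),2).tolist()); return r.x
P=lambda X,Y:cp(X,Y,155,145)
G=lambda X,Y:cp(X,Y,290,165)
if __name__=="__main__":
    p=fit([(t,(75,140,45),P(60,175)),(t,(75,-150,45),P(648,60)),(t,(-105,-150,45),P(715,420)),(t,(-105,140,45),P(120,536)),(t,(12,85,57),P(185,273))],[.65,.1,.2])
    g=fit([(t,(0,62,124),G(105,205)),(t,(0,-62,124),G(377,265)),(t,(50,60,124),G(135,98)),(t,(50,-60,124),G(398,163))],[.6,-.3,-.2])
    np.save("pg.npy",[p,g])
    # overlay
    def draw(c,q,segs,im,k,ox,oy,col):
        for a,b in segs:
            A=[w2px(c,W(q,z)) for z in(a,b)]
            A=[tuple(int(round(v)) for v in ((u-ox+.5)*k-.5,(w-oy+.5)*k-.5)) for u,w in A]
            cv2.line(im,A[0],A[1],col,1)
    def box(x0,x1,y0,y1,z): return [((x0,y0,z),(x1,y0,z)),((x1,y0,z),(x1,y1,z)),((x1,y1,z),(x0,y1,z)),((x0,y1,z),(x0,y0,z))]
    ps=box(-105,75,-150,140,45)+box(-18,38,-131,-19,127)+box(-75,-61,77,93,94)
    for y in(-42,0,42): ps+=box(-94,-76,-75+y-8,-75+y+8,70)
    for a in (.6,1.35):
        f=np.array([-np.cos(a),np.sin(a)])*20; ps+=[((12,85,93),(12+f[0],85+f[1],93))]
    gs=box(-6,6,-62,62,124)+[((50,y,124),(0,y,124)) for y in(-60,60)]+[((50,y,124),(50,y,0)) for y in(-60,60)]+box(-6,6,-62,62,7)
    def crop(c,ox,oy,w,h,k): return cv2.resize(np.ascontiguousarray(c["image"][oy:oy+h,ox:ox+w,::-1]),None,fx=k,fy=k,interpolation=2)
    A=crop(t,155,145,100,75,4);B=crop(s,235,135,70,65,5);C=crop(t,290,165,60,50,5);D=crop(s,230,210,50,70,4)
    for im,c,k,ox,oy,q,sg in((A,t,4,155,145,p,ps),(B,s,5,235,135,p,ps),(C,t,5,290,165,g,gs),(D,s,4,230,210,g,gs)): draw(c,q,sg,im,k,ox,oy,(0,0,255))
    o=np.zeros((600,760,3),np.uint8)
    o[:300,:400]=A;o[:325,405:755]=B;o[330:580,:300]=C;o[325:600,405:605]=D[:275]
    cv2.imwrite("pics/ov.png",o)
    print("knob",W(p,(12,85,81)),"hinge",W(p,(-85,-75,61)),"tab",W(p,(-68,85,81)),"rail",W(g,(0,0,113)))
    from scipy.spatial.transform import Rotation as R
    print(R.from_rotvec(manip.get_ee_rot()).as_matrix().round(2).tolist(),manip.get_time(),manip.get_width())
E
python3 fit.py
```

```text
[0.546  0.0771 0.207 ] [[-0.93, -0.44], [0.65, -0.9], [1.4, 0.23], [-0.52, 0.95], [-0.07, 0.07]]
[ 0.4783 -0.3578 -0.2298] [[-0.02, -0.07], [0.18, 0.63], [-0.12, -0.05], [-0.03, -0.33]]
knob [0.54026224 0.16273705 0.081     ] hinge [ 0.47822308 -0.01378531  0.061     ] tab [0.46197066 0.14629236 0.081     ] rail [ 0.47825203 -0.35782581  0.113     ]
[[0.92, 0.4, -0.0], [0.4, -0.92, 0.0], [0.0, -0.0, -1.0]] 0.1 0.08518452433394169
```

View pics/ov.png

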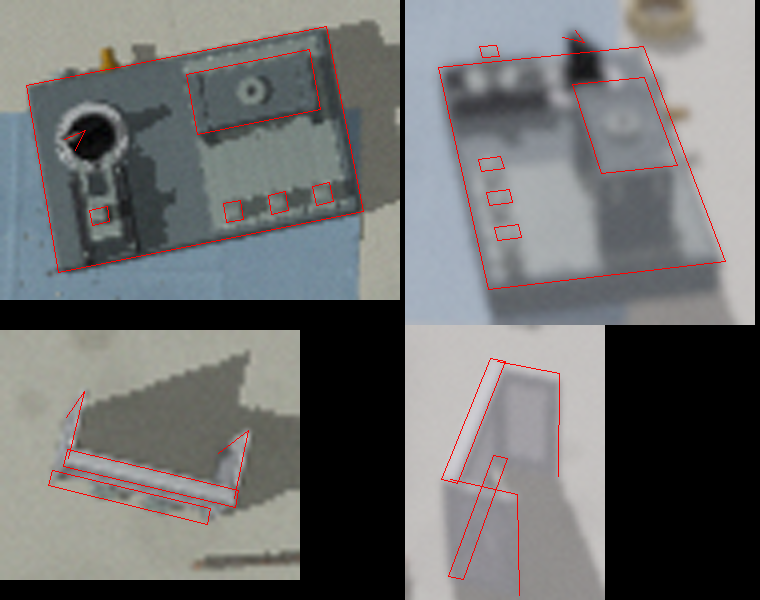

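The overlay fits the deck, knuckles, frame and guard well in both views. The tab and knob need a closer look.

Run:
```python
from fit import *
A=cv2.resize(np.ascontiguousarray(t["image"][165:215,162:195,::-1]),None,fx=12,fy=12,interpolation=2)
B=cv2.resize(np.ascontiguousarray(s["image"][135:175,238:278,::-1]),None,fx=9,fy=9,interpolation=2)
o=np.zeros((600,770,3),np.uint8);o[:A.shape[0],:A.shape[1]]=A;o[:B.shape[0],405:405+B.shape[1]]=B
cv2.imwrite("pics/z.png",o)
p=np.load("pg.npy")[0]
for n,q in dict(tabtop=(-68,85,94),tabbot=(-68,85,65),knobtop=(12,85,93),skirt=(12,85,57)).items():
  u,v=w2px(t,W(p,q));a,b=w2px(s,W(p,q));print(n,(u-162+.5)*12,(v-165+.5)*12,405+(a-238+.5)*9,(b-135+.5)*9)
```

```text
tabtop 215.09908965476666 407.6182686030502 529.846220916204 92.6682200196
tabbot 232.5347496310901 418.26593647285506 531.3210601434608 144.91377328992868
knobtop 171.0694772342024 152.26990340684074 701.9747950775782 76.68597994726565
skirt 193.4341687338757 171.04362434277232 700.9460191105038 141.18081471423733
```

View pics/z.png

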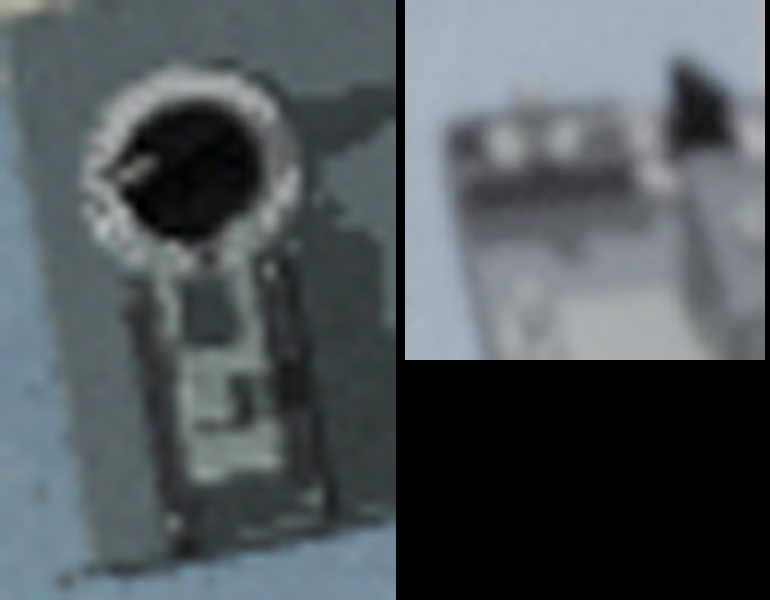

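The knob's pointer tip at (118,178), against a bar top centre of (171,152), gives an angle of about 1.3 rad, which is in the stated range. The tab top at (212,395) agrees with the fit to about 1 px. I'll go to the knob now.

```bash
cat >> h.py <<'E'
from scipy.spatial.transform import Rotation as R
def down(yaw): # tool z down, tool x at yaw
    x=np.array([np.cos(yaw),np.sin(yaw),0]); z=np.array([0,0,-1.]); return R.from_matrix(np.c_[x,np.cross(z,x),z]).as_rotvec()
def st(m=""):
    print(m,"t%.2f"%manip.get_time(),"p",np.round(manip.get_position(),4),"F",np.round(manip.get_contact_force(),1),"M",np.round(manip.get_torque(),2),"w%.4f"%manip.get_width(),"j6 %.2f"%manip.get_joint_positions()[5],flush=True)
E
python3 - <<'E'
from fit import *
p=np.load("pg.npy")[0]; k=W(p,(12,85,81)); a=1.3
y0=p[2]-a
best=None
for o in(0,np.pi):
    q=[manip.solve_ik([k[0],k[1],.092],down(y0+o+d)) for d in(0,a)]
    if all(x is not None for x in q): print(o,np.round(q,2).tolist()); best=o if best is None else best
o=best
manip.move_to([k[0],k[1],.17],down(y0+o)); st("above")
manip.servo_line([k[0],k[1],.092],rate=.12); st("down")
manip.command_gripper(.008,30); st("grip")
print(R.from_rotvec(manip.get_ee_rot()).as_matrix()[:2,0])
E
```

```text
3.141592653589793 [[0.27, 0.57, 1.85, -0.0, 0.72, -0.21], [0.27, 0.57, 1.85, -0.0, 0.72, -1.51]]
above t2.90 p [0.5406 0.1621 0.1701] F [ 0.4 -0.7  0.3] M [0.02 0.04 0.04] w0.0854 j6 -0.21
down t3.70 p [0.5407 0.1628 0.0924] F [ 0.2  0.2 -0.2] M [ 0.02 -0.03  0.01] w0.0854 j6 -0.21
grip t4.36 p [0.5412 0.163  0.0925] F [2.5 1.  2. ] M [ 0.17 -0.36  0.04] w0.0114 j6 -0.21
[-0.45995778  0.88794067]
```

Run:
```python
from fit import *
p=np.load("pg.npy")[0]; k=W(p,(12,85,81)); o=np.pi
for f in(.65,0):
    manip.move_to([k[0],k[1],.092],down(p[2]+o-2*.65*(f/1.3*1.0) )); st("turn")
M=R.from_rotvec(manip.get_ee_rot()).as_matrix(); print(np.arctan2(M[1,0],M[0,0])-np.pi-p[2])
manip.command_gripper(.05); st("open")
manip.servo_line([k[0],k[1],.14],rate=.2)
tb=W(p,(-67,85,81)); a=W(p,(-130,85,81))
manip.servo_line([tb[0],tb[1],.14],rate=.2)
manip.servo_line([tb[0]-.15,tb[1]-.05,.25],rate=.3)
c=snap("top"); pickle.dump(c,open("top1.pkl","wb"))
A=cv2.resize(np.ascontiguousarray(c["image"][160:215,160:200,::-1]),None,fx=10,fy=10,interpolation=2)
c=snap("side"); B=cv2.resize(np.ascontiguousarray(c["image"][135:175,238:278,::-1]),None,fx=9,fy=9,interpolation=2)
oo=np.zeros((600,770,3),np.uint8);oo[:A.shape[0],:A.shape[1]]=A;oo[:B.shape[0],405:405+B.shape[1]]=B
cv2.imwrite("pics/z2.png",oo); st()
```

```text
turn t5.03 p [0.5425 0.1641 0.0925] F [ 7.3  6.8 -3.3] M [ 1.14 -1.1   0.08] w0.0112 j6 -0.86
turn t5.69 p [0.5427 0.1657 0.0925] F [ 5.9 16.7 -6.1] M [ 2.76 -0.99  0.04] w0.0115 j6 -1.51
-6.283681364419925
open t6.15 p [0.54   0.1624 0.0919] F [0.3 0.3 0.1] M [-0.05 -0.03 -0.  ] w0.0502 j6 -1.51
 t7.97 p [0.3141 0.0968 0.2496] F [-0.  -0.1  0.8] M [-0.03  0.04  0.08] w0.0501 j6 -1.52
```

View pics/z2.png

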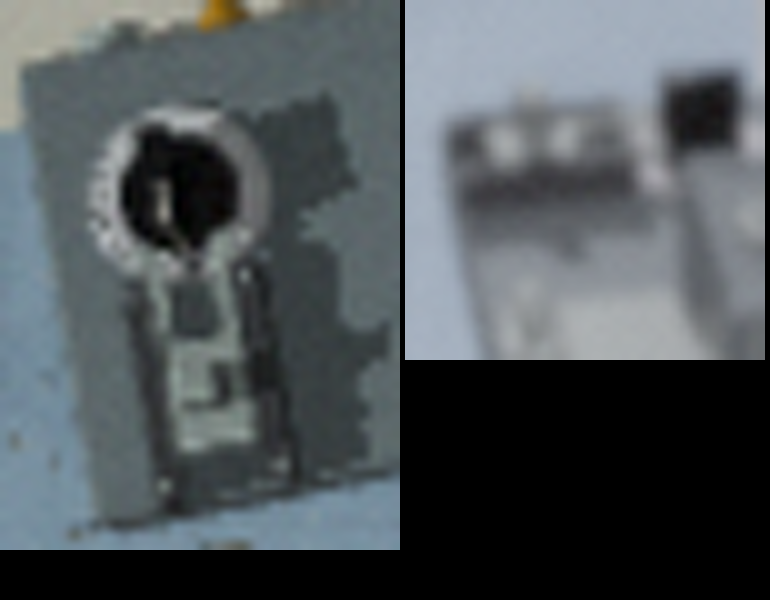

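The pointer now runs from (160,180) to (185,248), so the knob is near zero. I'll compare that with the projection for exactly zero, with the press shifted to the knob position felt by the gripper.

Run:
```python
from fit import *
t=pickle.load(open("top1.pkl","rb"))
p=np.load("pg.npy")[0]
im0=cv2.resize(np.ascontiguousarray(t["image"][165:190,162:187,::-1]),None,fx=16,fy=16,interpolation=2)
ims=[im0]
im=im0.copy()
for a,col in((0,(0,0,255)),(-.15,(0,255,255))):
    f=np.array([-np.cos(a),np.sin(a)]); n=np.array([f[1],-f[0]])
    pts=[]
    for l,w,z in((20,6,93),(20,-6,93),(-20,-6,93),(-20,6,93),(20,6,93),(20,6,60),(20,-6,60),(20,-6,93)):
        v=np.array([12,85])+f*l+n*w; u=w2px(t,W(p,(v[0],v[1],z))); pts.append([(u[0]-162+.5)*16,(u[1]-165+.5)*16])
    cv2.polylines(im,[np.int32(np.round(pts))],False,col,1)
cv2.imwrite("pics/k.png",np.hstack([im0,im]))
```

```text
(no output)
```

View pics/k.png

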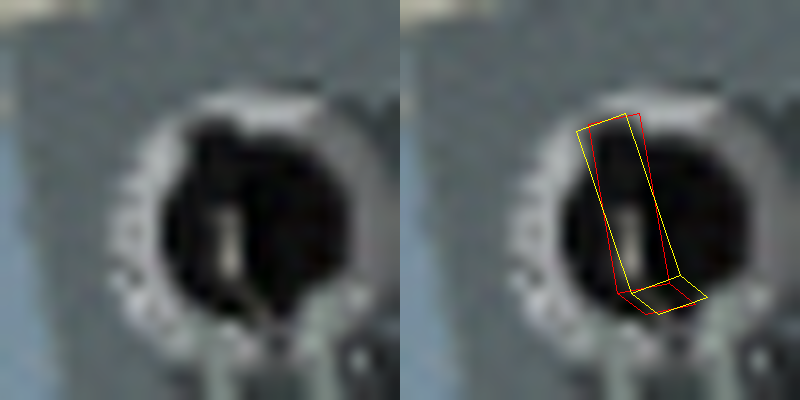

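The pointer's top line, (228,205) to (237,272), lies along the zero direction to within about 0.04 rad. Next I'll grip the tab and slide the lock home.

Run:
```python
from fit import *
pg=np.load("pg.npy"); pg[0,1]+=.0026; np.save("pg2.npy",pg); p=pg[0]
tb=W(p,(-68,85,81)); z=.092; d=down(p[2]+np.pi)
manip.move_to([tb[0],tb[1],.14],d)
manip.servo_line([tb[0],tb[1],z],rate=.1); st("at tab")
manip.command_gripper(.010,40); st("grip")
x=manip.get_position()[:2]
for s in(12,24,33,38):
    e=W(p,(-68+s,85,81)); manip.servo_line([e[0],e[1],z],rate=.06); st("slide %d"%s)
    q=np.array(manip.get_position()[:2])-x; print("travel %.4f lateral %.4f"%(q@[np.cos(p[2]),np.sin(p[2])],q@[-np.sin(p[2]),np.cos(p[2])]))
    if np.linalg.norm(manip.get_contact_force())>45: break
```

```text
at tab t9.40 p [0.4621 0.1489 0.0926] F [-0.3 -0.4 -0.5] M [-0.03 -0.   -0.  ] w0.0499 j6 -1.49
grip t9.80 p [0.4623 0.1492 0.0926] F [-1.6  0.5  6.7] M [0.17 0.16 0.  ] w0.0150 j6 -1.49
slide 12 t10.15 p [0.4748 0.1518 0.0926] F [1.  3.  4.6] M [ 0.37 -0.19 -0.02] w0.0150 j6 -1.49
travel 0.0127 lateral -0.0000
slide 24 t10.50 p [0.4863 0.1542 0.0926] F [1.2 2.6 7.8] M [ 0.46 -0.15  0.03] w0.0151 j6 -1.49
travel 0.0245 lateral 0.0000
slide 33 t10.80 p [0.495  0.1561 0.0926] F [1.2 2.1 7.2] M [ 0.39 -0.12  0.04] w0.0148 j6 -1.50
travel 0.0334 lateral 0.0000
slide 38 t11.05 p [0.4958 0.1562 0.0924] F [-12.    0.7  22.2] M [ 0.14  1.72 -0.  ] w0.0152 j6 -1.50
travel 0.0342 lateral 0.0000
```

Run:
```python
from fit import *
p=np.load("pg2.npy")[0]
for s in(42,46):
    e=W(p,(-68+s,85,81)); manip.servo_line([e[0],e[1],.092],rate=.06); st("slide %d"%s)
    if np.linalg.norm(manip.get_contact_force())>40: break
manip.command_gripper(.05); st("open")
q=manip.get_position()
manip.servo_line([q[0],q[1],.16],rate=.2)
manip.servo_line([q[0]-.18,q[1]-.06,.25],rate=.35)
t=snap("top"); pickle.dump(t,open("top2.pkl","wb")); s=snap("side"); pickle.dump(s,open("side2.pkl","wb"))
A=cv2.resize(np.ascontiguousarray(t["image"][160:215,160:200,::-1]),None,fx=10,fy=10,interpolation=2)
a=w2px(t,W(p,(-32,85,94)));print("tabtop home at",(a[0]-160+.5)*10,(a[1]-160+.5)*10)
B=cv2.resize(np.ascontiguousarray(s["image"][135:175,238:278,::-1]),None,fx=9,fy=9,interpolation=2)
oo=np.zeros((600,770,3),np.uint8);oo[:A.shape[0],:A.shape[1]]=A;oo[:B.shape[0],405:405+B.shape[1]]=B
cv2.imwrite("pics/z3.png",oo); st()
```

```text
slide 42 t11.30 p [0.4962 0.1563 0.0921] F [-22.1  -0.8  30.8] M [0.07 3.31 0.15] w0.0151 j6 -1.50
slide 46 t11.55 p [0.4972 0.1565 0.0916] F [-30.4  -1.9  35.3] M [-0.18  4.66  0.02] w0.0153 j6 -1.50
open t11.98 p [0.5071 0.1582 0.0918] F [0.1 0.5 0.1] M [-0.   -0.02  0.05] w0.0501 j6 -1.50
tabtop home at 175.31065151321798 293.26966818516155
 t13.32 p [0.3282 0.0986 0.2494] F [-0.1 -0.7  0.2] M [ 0.02 -0.02 -0.02] w0.0496 j6 -1.52
```

View pics/z3.png

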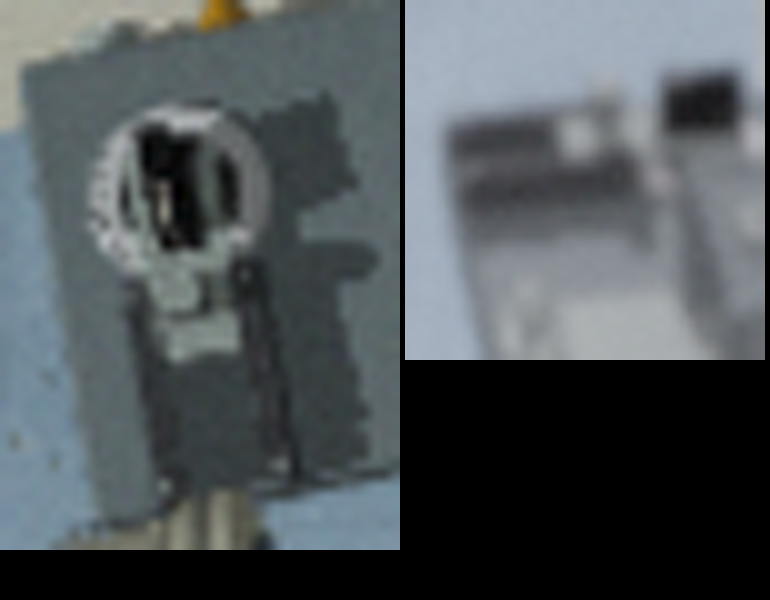

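The lock is home: the prongs straddle the bar, the tab is at (178,285) against a predicted (175,293), and it stopped hard at 30 N. Now the guard.

Run:
```python
from fit import *
pg=np.load("pg2.npy"); p,g=pg; g=g+[0,.0026,0]
r=W(g,(0,0,116)); h=W(p,(-85,-75,61+107))
for o in(np.pi/2,-np.pi/2):
    q=[manip.solve_ik(r,down(g[2]+o)),manip.solve_ik(h,down(p[2]+o)),manip.solve_ik(h+[0,0,.1],down(p[2]+o))]
    print(o,[None if x is None else np.round(x,2).tolist() for x in q])
o=min((np.pi/2,-np.pi/2),key=lambda o:max(abs(manip.solve_ik(r,down(g[2]+o))[5]),abs(manip.solve_ik(h,down(p[2]+o))[5])))
print("use",o)
manip.move_to(r+[0,0,.13],down(g[2]+o)); st("above"); 
manip.servo_line(r+[0,0,.0],rate=.12); st("at")
manip.command_gripper(.008,60); st("grip")
q=np.array(manip.get_position()); print("disp from r",q-r)
manip.servo_line(r+[0,0,.02],rate=.06); manip.hold(.3); st("lift")
manip.servo_line(r+[0,0,.15],rate=.15); manip.hold(.3); st("high")
t=snap("top"); pickle.dump(t,open("top3.pkl","wb")); s=snap("side"); pickle.dump(s,open("side3.pkl","wb"))
```

```text
1.5707963267948966 [[-0.66, 0.56, 1.78, -0.0, 0.8, -0.43], [-0.05, 0.34, 2.01, -0.0, 0.79, -0.26], [-0.05, 0.19, 1.93, -0.0, 1.02, -0.26]]
-1.5707963267948966 [None, None, None]Traceback (most recent call last):
  File "<stdin>", line 7, in <module>
  File "<stdin>", line 7, in <lambda>
TypeError: 'NoneType' object is not subscriptable
```

Run:
```python
from fit import *
pg=np.load("pg2.npy"); p,g=pg; g=g+[0,.0026,0]
r=W(g,(0,0,116)); o=np.pi/2
q=manip.get_position(); manip.servo_line([q[0],q[1]-.1,.25],rate=.35)
manip.move_to(r+[0,0,.13],down(g[2]+o)); st("above"); 
manip.servo_line(r,rate=.12); st("at")
manip.command_gripper(.008,60); st("grip")
q=np.array(manip.get_position()); print("disp from r",q-r)
manip.servo_line(r+[0,0,.02],rate=.06); manip.hold(.3); st("lift")
manip.servo_line(r+[0,0,.15],rate=.15); manip.hold(.3); st("high")
t=snap("top"); pickle.dump(t,open("top3.pkl","wb")); s=snap("side"); pickle.dump(s,open("side3.pkl","wb"))
```

```text
above t15.22 p [ 0.4786 -0.3538  0.2458] F [0.4 0.4 0. ] M [0.02 0.01 0.06] w0.0497 j6 -0.43
at t16.46 p [ 0.4787 -0.3555  0.1168] F [ 0.3  0.2 -0.1] M [ 0.04 -0.05 -0.04] w0.0500 j6 -0.43
grip t16.88 p [ 0.4788 -0.3556  0.1166] F [0.  1.1 5.8] M [ 0.08 -0.12 -0.1 ] w0.0112 j6 -0.43
disp from r [ 0.00050483 -0.00032784  0.00063922]
lift t17.67 p [ 0.4781 -0.3551  0.1357] F [-0.6 -0.2 -3.4] M [-0.02  0.06  0.01] w0.0111 j6 -0.43
high t18.98 p [ 0.4781 -0.3551  0.2653] F [-0.1  0.6 -2.7] M [0.02 0.   0.05] w0.0113 j6 -0.43
```

Run:
```python
from fit import *
p=np.load("pg2.npy")[0]; o=np.pi/2
h=W(p,(-85,-75,61+107))
manip.servo_line([h[0],h[1],.268],down(p[2]+o),rate=.15); st("over")
manip.servo_line(h+[0,0,.025],rate=.1); manip.hold(.4); st("pre")
t=snap("top"); s=snap("side"); pickle.dump([t,s],open("pre.pkl","wb"))
# guard seen, rail height known; show with overlay of guard at planned pose (+25mm) and hinge knuckles
def seg(q,a,b,dz=0): return [np.array(W(q,a))+[0,0,dz],np.array(W(q,b))+[0,0,dz]]
g=np.r_[h[:2],p[2]]
L=[]
def box(q,x0,x1,y0,y1,z,dz=0):
    c=[(x0,y0,z),(x1,y0,z),(x1,y1,z),(x0,y1,z)]; return [seg(q,c[i],c[(i+1)%4],dz) for i in range(4)]
L+=box(g,-6,6,-62,62,124,.028+.024+.025-.0005)
for y in(-21,21): L+=box(g,-9,9,y-10,y+10,0,.052+.025)
for y in(-60,60): L+=[seg(g,(0,y,124),(50,y,124),.077),seg(g,(50,y,124),(50,y,0),.077)]
for y in(-42,0,42): L+=box(p,-94,-76,-75+y-8,-75+y+8,70)
L[:4]=box(g,-6,6,-62,62,124,.077)
out=[]
for c,ox,oy,w,hh in((t,195,150,65,50),(s,235,135,65,50)):
    k=6; im=cv2.resize(np.ascontiguousarray(c["image"][oy:oy+hh,ox:ox+w,::-1]),None,fx=k,fy=k,interpolation=2); im2=im.copy()
    for a,b in L:
        A=[tuple(int(round(v)) for v in((w2px(c,z)[0]-ox+.5)*k-.5,(w2px(c,z)[1]-oy+.5)*k-.5)) for z in(a,b)]; cv2.line(im2,A[0],A[1],(0,0,255),1)
    out.append(np.hstack([im,im2]))
cv2.imwrite("pics/pre.png",np.vstack(out)); print(np.vstack(out).shape)
```

```text
over t21.52 p [ 0.4783 -0.0116  0.268 ] F [-0.6 -0.2 -2.5] M [ 0.02 -0.01  0.02] w0.0111 j6 -0.26
pre t22.82 p [ 0.4783 -0.0112  0.1933] F [ 0.6 -0.2 -2.2] M [-0.05  0.07  0.01] w0.0112 j6 -0.26
(600, 780, 3)
```

View pics/pre.png

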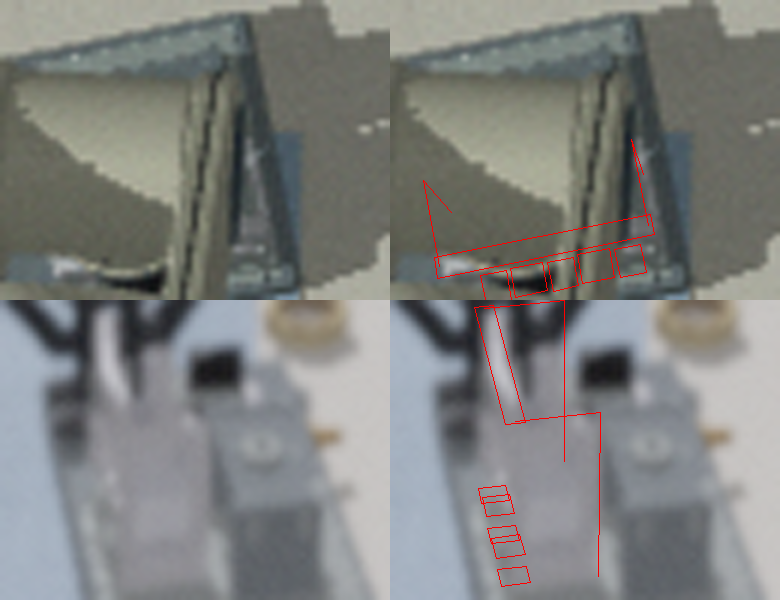

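The top view shows the rail's left end at (52,265), which agrees with the plan once the felt 2.6 mm camera shift is included. In the side view the near end of the rail seems about 2 px higher than drawn, so I'll check that numerically.

Run:
```python
from fit import *
p=np.load("pg2.npy")[0]; h=W(p,(-85,-75,0)); g=np.r_[h[:2],p[2]]
t,s=pickle.load(open("pre.pkl","rb"))
for n,q in dict(railnearfront=(-6,-62,201),railnearback=(6,-62,201),retback=(50,-62,201),retbackbot=(50,-62,77)).items(): print(n,np.round(w2px(s,W(g,q)),1),np.round(w2px(t,W(g,q)),1))
G=cv2.cvtColor(s["image"],cv2.COLOR_RGB2GRAY); np.set_printoptions(linewidth=250)
print("cols",np.arange(246,276))
for r in range(138,164): print(r,G[r,246:276])
```

```text
railnearfront [253.7 155.3] [238.5 188.7]
railnearback [257.1 154.9] [237.9 185.2]
retback [269.7 153.5] [235.4 172.7]
retbackbot [269.3 181. ] [237.2 178.5]
cols [246 247 248 249 250 251 252 253 254 255 256 257 258 259 260 261 262 263 264 265 266 267 268 269 270 271 272 273 274 275]
138 [141 101  50  51  91 144 167 152 113  69  43  45  60  77  77  59  47  39  59  95 135 163 172 173 175 174 175 173 175 177]
139 [113  83  47  51  97 150 172 157 111  67  43  41  48  55  57  53  44  52  85 124 154 169 172 174 176 175 174 174 175 176]
140 [ 75  54  44  54  99 153 174 158 117  71  47  35  43  53  51  51  47  69 113 145 166 172 174 174 174 174 173 172 173 174]
141 [ 49  46  35  55 101 152 176 164 124  75  48  42  45  50  59  64  69  94 134 161 168 167 167 167 167 165 162 160 163 167]
142 [ 44  44  37  55 100 154 182 173 130  73  47  45  60  80  93  98  99 122 147 163 159 153 150 151 143 136 131 128 134 149]
143 [ 71  61  45  54  99 152 184 178 134  79  50  51  76 109 126 125 128 140 155 158 142 125 121 116 104  94  84  83  95 133]
144 [113  89  59  55  97 152 185 182 141  93  72  66  96 12
[... 1760 characters left out ...]
3 143 143 143 144 144 141 142 139 141 145 135 123 130 136 139 142 151]
159 [ 89  88  96 112 134 139 148 145 144 143 142 145 143 144 144 145 145 143 140 140 140 142 140 133 119 124 132 140 143 152]
160 [ 98  97 102 119 137 145 150 149 144 142 141 145 143 146 145 146 144 143 140 137 142 141 144 133 117 116 129 135 137 143]
161 [106 106 112 125 135 145 151 149 146 145 143 146 146 147 145 145 143 143 138 138 142 140 139 134 115 112 127 132 133 136]
162 [118 119 125 135 140 145 150 151 147 145 144 142 144 146 147 146 145 142 140 139 142 142 141 133 116 108 124 132 135 131]
163 [132 135 139 143 143 144 151 159 151 145 143 146 146 146 147 147 144 144 143 142 143 142 142 135 114 106 115 130 134 132]
```

The near return's rear edge (column 269.7) and top edge (row about 153.5) match the plan exactly. The rail only looked short because its end is in shadow. I'll lower it with force checks.

Run:
```python
from fit import *
p=np.load("pg2.npy")[0]; h=W(p,(-85,-75,61+107.4))
for dz in(.018,.013,.008,.004,.0):
    manip.servo_line(h+[0,0,dz],rate=.04); manip.hold(.15); st("dz %.3f"%dz)
    F=manip.get_contact_force()
    if F[2]>3 or np.hypot(F[0],F[1])>6: print("contact"); break
```

```text
dz 0.018 t23.39 p [ 0.4783 -0.0112  0.1864] F [ 0.3  0.1 -3.2] M [-0.02  0.04 -0.04] w0.0110 j6 -0.26
dz 0.013 t23.82 p [ 0.4783 -0.0112  0.1814] F [-0.6 -0.  -3.3] M [-0.01  0.05 -0.02] w0.0109 j6 -0.26
dz 0.008 t24.24 p [ 0.4782 -0.0112  0.1764] F [ 1.   0.5 -3. ] M [-0.03  0.06 -0.05] w0.0111 j6 -0.26
dz 0.004 t24.64 p [ 0.4782 -0.0112  0.1724] F [ 0.2 -0.3 -3.2] M [-0.03  0.    0.03] w0.0109 j6 -0.26
dz 0.000 t25.04 p [ 0.4782 -0.0112  0.1684] F [-0.1 -0.1 -3.1] M [ 0.02 -0.02 -0.05] w0.0112 j6 -0.26
```

No contact on the way down. One cross-check of the press's yaw and x from its rear and front edges, sub-pixel, in the first top image.

Run:
```python
from fit import *
p=np.load("pg.npy")[0]
I=t["image"].astype(float)
def edge(px,y0,y1,z,ch):
    pts=[]
    for y in np.linspace(y0,y1,40):
        u,v=w2px(t,W(p,(px,y,z))); vs=np.arange(v-3.5,v+3.6,.25)
        a=cv2.remap(ch.astype(np.float32),np.full((1,len(vs)),u,np.float32),vs[None].astype(np.float32),1)[0]
        gr=np.abs(np.gradient(cv2.GaussianBlur(a[None],(9,1),1.5)[0]))**2
        vv=(gr*vs).sum()/gr.sum(); w=px2w(t,u,vv,z); 
        c,n=np.cos(p[2]),np.sin(p[2]); d=w[:2]-p[:2]; pts.append([1000*(-n*d[0]+c*d[1]),1000*(c*d[0]+n*d[1])])
    pts=np.array(pts); k=np.ones(40,bool)
    for _ in range(5):
        f=np.polyfit(*pts[k].T,1); r=pts[:,1]-np.polyval(f,pts[:,0]); k=abs(r)<max(1.5*np.std(r[k]),.4)
    print(px,z,"yaw corr %.4f"%-f[0],"x at y0 %.1f, at y-75 %.1f"%(f[1],np.polyval(f,-75)),k.sum(),"rms %.2f"%np.std(r[k]))
gr=I.mean(2)
edge(75,-135,20,45,gr); edge(75,-135,125,45,gr)
edge(-105,-60,125,45,I[:,:,2]); edge(-105,-60,125,0,I[:,:,2])
```

```text
75 45 yaw corr -0.0081 x at y0 -10445.7, at y-75 -10446.3 21 rms 9.17
75 45 yaw corr -0.0141 x at y0 -10433.4, at y-75 -10434.5 19 rms 11.64
-105 45 yaw corr 0.0133 x at y0 -5544.2, at y-75 -5543.2 22 rms 6.77
-105 0 yaw corr 0.0078 x at y0 -101.9, at y-75 -101.4 26 rms 0.20
```

Run:
```python
from fit import *
p=np.load("pg.npy")[0]
I=t["image"].astype(float)
def edge(px,y0,y1,z,ch):
    pts=[]
    for y in np.linspace(y0,y1,60):
        u,v=w2px(t,W(p,(px,y,z))); vs=np.arange(v-3.5,v+3.6,.25)
        a=cv2.remap(ch.astype(np.float32),np.full((1,len(vs)),u,np.float32),vs[None].astype(np.float32),1)[0]
        gr=np.abs(np.gradient(cv2.GaussianBlur(a[None],(9,1),1.5)[0]))**4
        vv=(gr*vs).sum()/gr.sum(); w=px2w(t,u,vv,z/1000)
        c,n=np.cos(p[2]),np.sin(p[2]); d=w[:2]-p[:2]; pts.append([1000*(-n*d[0]+c*d[1]),1000*(c*d[0]+n*d[1])])
    pts=np.array(pts); k=np.ones(60,bool)
    for _ in range(6):
        f=np.polyfit(*pts[k].T,1); r=pts[:,1]-np.polyval(f,pts[:,0]); k=abs(r)<max(1.5*np.std(r[k]),.4)
    print(px,z,"yaw corr %.4f"%-f[0],"x at y0 %.1f, at y-75 %.1f"%(f[1],np.polyval(f,-75)),k.sum(),"rms %.2f"%np.std(r[k]))
gr=I.mean(2)
edge(75,-140,60,45,gr); edge(75,-140,130,45,gr)
edge(-105,-140,130,45,I[:,:,2]);edge(-105,-140,130,0,I[:,:,2]); edge(-105,-60,125,0,I[:,:,2])
```

```text
75 45 yaw corr -0.0041 x at y0 75.8, at y-75 75.4 31 rms 0.36
75 45 yaw corr -0.0091 x at y0 76.2, at y-75 75.6 25 rms 0.33
-105 45 yaw corr 0.0032 x at y0 -107.7, at y-75 -107.5 36 rms 0.26
-105 0 yaw corr 0.0018 x at y0 -102.7, at y-75 -102.5 30 rms 0.20
-105 0 yaw corr 0.0041 x at y0 -102.4, at y-75 -102.1 35 rms 0.24
```

The yaw agrees to about 0.004 rad and x to about 1 mm. The guard hangs free, with only its 3.1 N weight on the wrist.

Run:
```python
from h import *
manip.hold(.3); st("final"); print(manip.sign_off())
```

```text
final t25.34 p [ 0.4783 -0.0112  0.1684] F [ 0.8 -0.6 -3.4] M [-0.01  0.06 -0.01] w0.0112 j6 -0.26
the job is handed in; nothing more can be done
None
```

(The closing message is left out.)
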